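# Uncover the tablet box under the drying rack

## Task

The box of washing tablets under the drying rack has to be opened, but a scrubbing brush lies on its lid. First lay the brush in the shallow tray, flat and bristles down, leaving the lid on; then take the lid off by its handle, bring it out from under the rack and lay it flat, handle up, near the middle of the small adjustable stand. Set both down rather than dropping them, and leave the box and everything else on the worktop where it is.

Things in the scene. Friction and masses are not known exactly. Their poses are not given: they have to be found in the camera images.
- box: open-topped wooden box of washing tablets, 156 (x) x 192 (y) x 90 high, walls 6 mm, loose, about 2.5 kg. Origin: centre of its underside; z up; -x is its front, from where it can be reached: that side looks to the robot's right. It stands partly under the drying rack.
- lid: loose wooden lid, plate 164 (x) x 200 (y) x 8 mm, 0.25-0.4 kg, axes as the box. Origin: centre of the plate's underside, at the box rim. Below the plate a block 136 x 172 reaches 8 mm into the box (4 mm play), so raise it over 10 mm before moving it sideways. A square handle, 26 (x) x 22 (y), stands on its centre from 8 to 50 mm above the origin.
- brush: wooden scrubbing brush, 150 (x) x 36 (y) x 42 mm high, 0.11-0.23 kg, rigid white bristles (lower 20 mm, 32 wide), wooden back above. Origin: centre of its underside (bristle tips), z up, x along its length. It lies bristles down on the lid, along the lid's x, about 59 mm from the handle on its +y side, half under the rack: take it too from the front with a tilted tool and bring it out below the bars.
- rack: steel rack fixed over the box's back half: three 12 mm bars along its y, 340 long, centres 220 high, at its x = 0, 60, 120 mm, on posts at y = +-170. Origin: worktop under the middle of the front bar. It is about above the lid handle, so no straight way down to it: come from the front, tool tilted 30 to 45 degrees towards its +x, and bring the lid out to the front below the bars.
- tray: shallow grey plastic tray fixed to the worktop, outside 200 (x) x 120 (y) x 25 mm high, walls and floor 5 mm. Origin: centre of its underside; x along its length. To the right of the box, near or far.
- riser: small adjustable stand: base 150 x 150 mm fixed to the worktop, column, flat grey deck 180 (x) x 200 (y) x 10 mm centred over it. Origin: centre of the base's underside. The deck's top is 50 to 90 mm above it, differs each time and is NOT reported: look, or feel for it (it bears up to 80 N). To the right of the box, near or far, changing places with the tray.
- soap: green soap bar on a white dish, 75 x 110 x 34 mm, loose bystander; origin at the centre of its underside.
- detergent: squat white bottle, 84 across, 140 high mm, loose bystander; origin at the centre of its underside.
- pegpot: white pot with clothes pegs, 90 across, 120 high mm, loose bystander; origin at the centre of its underside.
- softener: amber jar behind the box, 60 across, 130 high mm, loose bystander; origin at the centre of its underside.
- tin: low can, 62 across, 60 high mm, loose bystander; origin at the centre of its underside.
Mind the look-alikes: they are no part of the job. Of the things like the brush, leave any that is orange or turquoise; of the rest the larger one is meant.

How it is judged:
By the outcome, as a careful person would: the job done as asked, in the order asked, and still so for the second after the job is handed in, with the robot touching nothing.
It also fails if it takes over 67 s, if anything falls off the work surface, if the arm or the gripper's body presses on something with over 40 N, if the wrist force passes 120 N, or if a joint passes its speed limit or range.

## Robot

A 7-joint arm with a two-finger parallel gripper is mounted at the origin on the work surface. World frame = base frame: x ahead of the robot, y to its left, z up, the work surface at z = 0. Lengths are in mm, angles in rad, forces in N, time in s.
With the tool pointing down it reaches from about 400 to 850 mm from the base axis. Payload 4.5 kg.
Tool frame: the origin (TCP) lies on the centre line of the jaws, within the pads' length; the fingertips stand 11 mm ahead of it and the grasp point (between the pads) lies 8 mm behind it; z points along the fingers, y is the direction in which the jaws open and shut (so a half turn about z gives the same grasp; the last joint's range is limited). The gripper opens to 85 mm and grips with 20 to 120 N. Pads are 22 mm wide; open, the fingers measure 114 mm over their backs; the gripper's body (76 mm by 85 mm) begins 54 mm behind the grasp point. The pads swing forward as they close: fully open they stand 13 mm farther back than shut.
Start: joints at [1.212, 0.689, -0.195, 1.565, 0.157, 0.902, -0.215], TCP at [239.265, -577.412, 242.317] pointing down, gripper open.
Joint ranges: [-3.01, 3.01], [-0.46, 2.08], [-1.47, 1.51], [0.13, 2.56], [-1, 4.14], [0.04, 2.09], [-2.66, 2.66]. Speed limits (rad/s): [2.57, 2.57, 3.14, 3.14, 3.14, 3.14, 3.14].

## Interface

Orientations are given as a unit quaternion [w, x, y, z].
In Python, from station import robot gives the robot as it stands. The module is installed in compiled form; this text tells all that it offers.
- The arm moves only by the tool send_rows, never from a script. Its arguments are lists of equal length, an entry for each row: "grip": the closure in counts, from 0 (fully open) to 255 (shut); "delta_pos": the shift along the world's x, y, z in cm, a list of three; "yaw": the turn about the world's z in rad. In form: {"grip": [grip, ...], "delta_pos": [[tx, ty, tz], ...], "yaw": [yaw, ...]}. A call has 1 to 20 rows; each row shifts and turns the commanded pose from where the row before left it; what a row does not reach is not made up. A row lasts 1/10 s, in which the tool goes at most 50 mm and 8.59 degrees, less where a joint would pass 70% of its speed; a pose out of reach is approached as far as the arm can. A call is refused whole if a number of a shift passes 5 or a number of a turn 0.15, either way. A call with a gripper value outside its range is refused whole. The fingers move at their own pace and stop on an object; "squeeze" is the grip in N (left out, the last holds). Time passes only in rows, so rows that do not move let the fingers close. It gives the time, the measured TCP pose, the force and the opening at its end, in the units of the state.
- robot.read_state(): the state, without advancing time (a new reading comes with each control period).
- robot.read_camera(name): name is "scene" or "top" or "wrist"; returns a dict with "frame" (480x640x3 uint8, blue, green, red), "range_z" (480x640 float32, mm along the optical axis (not along the pixel's ray), 0 where there is no reading), "mtx" (3x3 intrinsics, pixels), "position" and "rotation" of the camera in the world; the wrist camera has in their place "mount" (4x4, takes a point from camera to tool coordinates, whose origin is the TCP and whose axes are the flange's). Camera axes: x right, y down, z forward; pixel columns grow to the right and rows downward; lengths in mm; the calibration is good to about 2 mm. A picture is of the moment at which its call begins: read the wrist's pose just before it.
- robot.finish_job(): hands the job in, once; it reports no verdict.
Trained networks look in a picture, given as the dict that the camera call returned (one of the last four; its "shot" number tells which), for a name from the list of things; names that differ only in an ending like _2 or _b are one class to them, and where a whole thing is asked for, a point or a joint stands for the part that bears it (a point fixed in the world has none). Each returns a list of dicts, best first, with "confidence" (0 to 1); they miss things now and then, are a little off and sometimes report something else, mostly with a low value. They report only what shows in the picture. A call takes as long as a camera call. They do not tell look-alikes from the thing itself.
- robot.look_for(name, picture): "point" ([x, y, z] in mm, in world coordinates, good to about 4 mm: the middle of the surface that is visible of it).
The state is a dict: "t": time; "q": joint angles; "qvel": joint speeds; "joint_torque": joint torques, N m; "eef_pos": TCP position; "tcp_rot": TCP orientation; "wrist_force": force on the tool from outside, world axes, zero at the start; "moment": the same for the moment, N m; "width": opening from 0.0 (shut) to 1.0 (fully open).
Only numpy, scipy, OpenCV 4.12 (cv2) and the standard library are available. Lean on these libraries where they do the work, as an engineer would, in place of code of your own. Each camera call takes 0.05 s, during which the arm holds its last target. There are 200 camera calls.

## Working session

There is one attempt and no reset: what is moved stays moved. The work goes in short steps, Python scripts to look and compute and a tool call to move; the robot and the scene stay as the last step left them, time stands still between calls to the robot, and variables do not carry over. Pictures are saved under pics/ and viewed, about 8 in all and at most 12, crops included, and the job is handed in when it is done.

Besides the shell and the picture viewer there is one more tool, called after "Emit:" as name(argument=value, ...) on one line, values as JSON. send_rows: Moves the arm, as the interface text tells. Its arguments: {"type":"object","properties":{"grip":{"type":"array","items":{"type":"number"}},"delta_pos":{"type":"array","items":{"type":"array","items":{"type":"number"}}},"yaw":{"type":"array","items":{"type":"number"}},"squeeze":{"type":"number"}},"required":["grip","delta_pos","yaw"]}

```bash
mkdir -p pics; ls
cat > h.py <<'E'
import numpy as np, cv2
from station import robot
from scipy.spatial.transform import Rotation as R
def rot(q): return R.from_quat([q[1],q[2],q[3],q[0]])
def cloud(p, st=None):
    K=np.array(p["mtx"]); z=p["range_z"].astype(float); v,u=np.mgrid[:480,:640]
    c=np.stack([(u-K[0,2])/K[0,0]*z,(v-K[1,2])/K[1,1]*z,z],-1)
    if "mount" in p:
        M=np.array(p["mount"]); w=c@M[:3,:3].T+M[:3,3]
        w=w@rot(st["tcp_rot"]).as_matrix().T+np.array(st["eef_pos"])
    else: w=c@np.array(p["rotation"]).T+np.array(p["position"])
    w[z<=0]=np.nan
    return w
E
cat > a.py <<'E'
from h import *
s=robot.read_state(); print({k:np.round(v,3).tolist() for k,v in s.items()})
print(rot(s["tcp_rot"]).as_matrix().round(3))
for n in ["scene","top"]:
    p=robot.read_camera(n); cv2.imwrite(f"pics/{n}0.png",p["frame"]); np.save(f"{n}0.npy",cloud(p).astype(np.float32))
    print(n,np.round(p["position"],0),np.round(p["rotation"],2).tolist(),np.round(p["mtx"],0).tolist())
    for t in "box lid brush rack tray riser soap detergent pegpot softener tin".split():
        print(t,[(np.round(d["point"]).tolist(),round(d["confidence"],2)) for d in robot.look_for(t,p)])
E
python3 a.py
```

```text
pics
{'t': 0.0, 'q': [1.212, 0.69, -0.195, 1.566, 0.157, 0.903, -0.215], 'qvel': [0.0, 0.001, -0.001, 0.0, 0.001, 0.001, 0.0], 'joint_torque': [0.001, -53.96, -1.267, -15.854, 0.009, 0.009, 0.0], 'eef_pos': [238.944, -576.82, 241.462], 'tcp_rot': [-0.001, 0.981, 0.195, -0.0], 'wrist_force': [-0.128, -0.618, 0.395], 'moment': [-0.067, 0.012, -0.058], 'width': 0.998}
[[ 0.924  0.383 -0.001]
 [ 0.383 -0.924  0.002]
 [-0.    -0.002 -1.   ]]Traceback (most recent call last):
  File "a.py", line 5, in <module>
    p=robot.read_camera(n); cv2.imwrite(f"pics/{n}0.png",p["frame"]); np.save(f"{n}0.npy",cloud(p).astype(np.float32))
                                                                                          ~~~~~^^^
  File "h.py", line 11, in cloud
    else: w=c@np.array(p["rotation"]).T+np.array(p["position"])
            ~^~~~~~~~~~~~~~~~~~~~~~~~~~
ValueError: matmul: Input operand 1 has a mismatch in its core dimension 0, with gufunc signature (n?,k),(k,m?)->(n?,m?) (size 4 is different from 3)
```

Camera rotation is a quaternion; fixing.

```bash
sed -i 's/np.array(p\["rotation"\]).T+/rot(p["rotation"]).as_matrix().T+/' h.py; python3 a.py; python3 -c "
import cv2,numpy as np
a=[cv2.imread(f'pics/{n}0.png') for n in ('scene','top')]
cv2.imwrite('pics/b0.png',cv2.resize(np.hstack(a),(800,300)))"
```

```text
{'t': 0.05, 'q': [1.212, 0.69, -0.195, 1.566, 0.157, 0.903, -0.215], 'qvel': [0.001, 0.0, -0.001, -0.002, 0.002, 0.003, -0.001], 'joint_torque': [-0.002, -54.111, -1.272, -15.918, 0.01, 0.004, -0.0], 'eef_pos': [238.955, -576.837, 241.482], 'tcp_rot': [-0.001, 0.981, 0.195, -0.0], 'wrist_force': [0.092, -0.262, -0.146], 'moment': [-0.007, -0.032, -0.018], 'width': 0.998}
[[ 0.924  0.383 -0.001]
 [ 0.383 -0.924  0.002]
 [-0.    -0.002 -1.   ]]
scene [1163.  251. 1098.] [-0.17, 0.57, 0.77, -0.23] [[500.0, 0.0, 318.0], [0.0, 500.0, 234.0], [0.0, 0.0, 1.0]]
box [([675.0, 184.0, 29.0], 0.82)]
lid [([621.0, 183.0, 97.0], 0.55)]
brush [([732.0, 431.0, 40.0], 0.94), ([545.0, 187.0, 137.0], 0.77), ([573.0, 460.0, 28.0], 0.74), ([347.0, 329.0, 32.0], 0.6)]
rack [([660.0, 256.0, 226.0], 0.87)]
tray [([494.0, -368.0, 6.0], 0.93), ([437.0, -151.0, 54.0], 0.34)]
riser [([654.0, -97.0, 67.0], 0.77), ([659.0, 255.0, 227.0], 0.55)]
soap [([400.0, -46.0, 21.0], 0.76)]
detergent [([702.0, -315.0, 92.0], 0.95)]
pegpot [([371.0, 152.0, 73.0], 0.73), ([547.0, 186.0, 141.0], 0.61)]
softener [([631.0, 315.0, 100.0], 0.69)]
tin [([438.0, -148.0, 54.0], 0.75)]
top [ 440.   35. 1245.] [0.03, -0.7, 0.71, -0.02] [[542.0, 0.0, 317.0], [0.0, 542.0, 240.0], [0.0, 0.0, 1.0]]
box [([581.0, 109.0, 30.0], 0.6)]
lid [([615.0, 177.0, 95.0], 0.72)]
brush [([326.0, 333.0, 37.0], 0.88), ([568.0, 463.0, 26.0], 0.85), ([538.0, 187.0, 139.0], 0.83), ([718.0, 429.0, 39.0], 0.58)]
rack [([625.0, 252.0, 226.0], 0.76), ([421.0, -153.0, 59.0], 0.34)]
tray [([492.0, -371.0, 5.0], 0.66), ([538.0, 184.0, 137.0], 0.56)]
riser [([636.0, -104.0, 65.0], 0.69), ([391.0, -55.0, 10.0], 0.69)]
soap [([391.0, -52.0, 13.0], 0.97)]
detergent [([676.0, -310.0, 99.0], 0.59), ([536.0, 189.0, 139.0], 0.27)]
pegpot [([349.0, 155.0, 57.0], 0.56)]
softener [([606.0, 309.0, 127.0], 0.61)]
tin [([422.0, -154.0, 58.0], 0.66), ([538.0, 188.0, 140.0], 0.56)]
```

View pics/scene0.png

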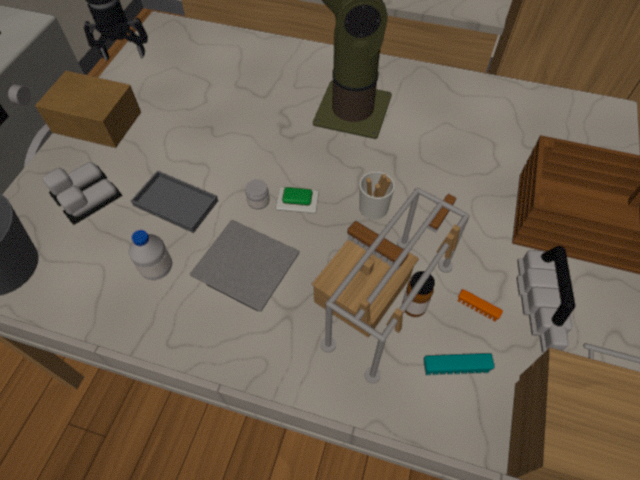

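View pics/top0.png

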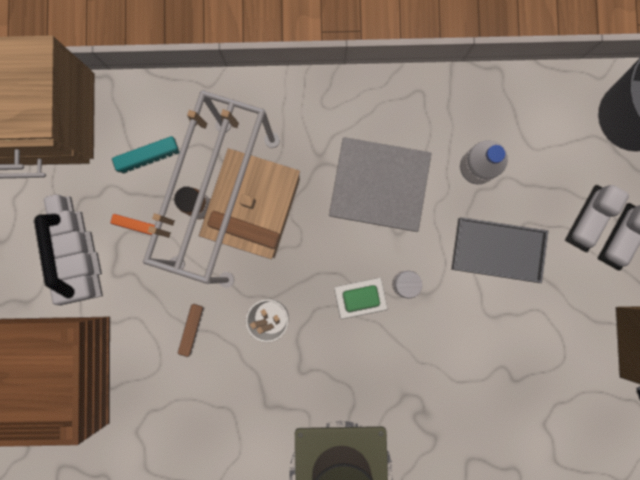

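```bash
cat > b.py <<'E'
from h import *
for n in ["top","scene"]:
    w=np.load(n+"0.npy").reshape(-1,3).astype(float); w=w[~np.isnan(w).any(1)]
    def sel(x0,x1,y0,y1,z0,z1):
        m=(w[:,0]>x0)&(w[:,0]<x1)&(w[:,1]>y0)&(w[:,1]<y1)&(w[:,2]>z0)&(w[:,2]<z1); return w[m]
    def rep(name,q):
        if len(q)<5: print(n,name,len(q)); return
        (c,s,a)=cv2.minAreaRect(q[:,:2].astype(np.float32)); print(n,name,len(q),"c",np.round(c),"size",np.round(s),"ang",round(a,1),"z",np.percentile(q[:,2],[5,50,95]).round(1))
    rep("lid",sel(450,780,50,330,92,108))
    rep("handle",sel(560,680,100,260,118,150))
    rep("brush",sel(450,650,90,280,122,155)[lambda q:q[:,0]<575] if 0 else (lambda q:q[q[:,0]<572])(sel(450,650,90,300,122,155)))
    rep("riser",sel(530,760,-230,20,45,95))
    rep("tray",sel(400,600,-490,-260,15,35)); rep("trayfloor",sel(400,600,-490,-260,2,12))
    b=sel(400,850,50,420,205,235); rep("bars",b)
    # bar pts
    if len(b):
        (c,s,a)=cv2.minAreaRect(b[:,:2].astype(np.float32)); print(cv2.boxPoints((c,s,a)).round().tolist())
E
python3 b.py
```

```text
top lid 5279 c [641. 198.] size [214. 264.] ang 71.1 z [ 94.8  98.4 102.1]
top handle 313 c [578. 212.] size [ 47. 100.] ang 27.1 z [131.9 139.7 143.3]
top brush 1102 c [542. 193.] size [150.  36.] ang 69.9 z [135.1 139.6 143.2]
top riser 7322 c [ 644. -100.] size [201. 181.] ang 78.6 z [58.7 62.5 66.3]
top tray 794 c [ 495. -371.] size [203. 121.] ang 80.2 z [17.2 24.2 28.5]
top trayfloor 4531 c [ 500. -375.] size [200. 230.] ang 0.0 z [2.2 4.9 9.3]
top bars 4189 c [621. 256.] size [138. 353.] ang 71.2 z [219.7 225.1 228.9]
[[431.0, 248.0], [765.0, 134.0], [810.0, 265.0], [476.0, 378.0]]
scene lid 3654 c [618. 195.] size [218. 254.] ang 29.0 z [ 94.8  98.1 102.1]
scene handle 314 c [581. 210.] size [49. 91.] ang 27.6 z [122.7 137.7 142.1]
scene brush 769 c [520. 191.] size [118. 142.] ang 8.8 z [128.  139.4 142.5]
scene riser 5517 c [645. -99.] size [202. 182.] ang 78.5 z [58.8 62.3 65.7]
scene tray 700 c [ 495. -369.] size [206. 124.] ang 80.2 z [15.8 23.  28.2]
scene trayfloor 2492 c [ 500. -375.] size [199. 230.] ang 0.3 z [2.3 5.2 9.8]
scene bars 3333 c [621. 258.] size [139. 355.] ang 71.1 z [218.2 224.8 228.4]
[[431.0, 249.0], [767.0, 134.0], [812.0, 266.0], [476.0, 381.0]]
```

```bash
cat > c.py <<'E'
from h import *
th=np.deg2rad(70.5); X=np.array([np.cos(th),np.sin(th)]); Y=np.array([-X[1],X[0]])
O=np.array([598,173.])
for n in ["top","scene"]:
    w=np.load(n+"0.npy").reshape(-1,3).astype(float); w=w[~np.isnan(w).any(1)]
    u=(w[:,:2]-O)@X; v=(w[:,:2]-O)@Y; z=w[:,2]
    def m(a,b,c,d,e,f): return (u>a)&(u<b)&(v>c)&(v<d)&(z>e)&(z<f)
    def rep(name,k): print(n,name,k.sum(),"u",np.percentile(u[k],[1,5,50,95,99]).round(1),"v",np.percentile(v[k],[1,5,50,95,99]).round(1),"z",np.percentile(z[k],[5,50,95]).round(1))
    k=m(-30,30,-30,30,115,160); rep("handle",k)
    k=m(-30,30,-30,30,134,160); rep("handletop",k)
    k=m(-110,110,35,90,130,155); rep("brush",k); 
    print(cv2.minAreaRect(np.c_[u,v][k].astype(np.float32)))
    k=m(-110,110,-120,120,88,106); rep("lid",k)
    for v0 in (-120,-60,0,60,120):
        k=m(-20,60,v0-20,v0+20,219,235); rep("bar@%d"%v0,k)
    f=m(-20,60,-140,140,219,235); print("bar fit",np.polyfit(v[f],u[f],1))
    # lid front edge slope
    e=[(v0,np.percentile(u[m(-110,0,v0-5,v0+5,88,106)],2)) for v0 in range(-90,31,10) if m(-110,0,v0-5,v0+5,88,106).sum()>5]; print("edge",np.round(e,1).tolist())
    rr=z>0
    k=(np.abs(w[:,0]-495)<130)&(np.abs(w[:,1]+370)<130)&(z>14)&(z<32);print(cv2.minAreaRect(w[k][:,:2].astype(np.float32)))
    k=(np.abs(w[:,0]-644)<130)&(np.abs(w[:,1]+100)<130)&(z>50)&(z<75);print(cv2.minAreaRect(w[k][:,:2].astype(np.float32)))
s=robot.read_state();p=robot.read_camera("wrist");print(np.round(p["mount"],3).tolist())
E
python3 c.py
```

```text
top handle 154 u [-0.6 -0.3 10.5 23.3 24.6] v [-10.8  -9.3   1.   10.9  11.1] z [123.4 139.8 143.4]
top handletop 134 u [-0.5  0.3 11.6 23.7 24.7] v [-10.8  -9.5   0.5  10.   10.9] z [136.1 140.1 143.5]
top brush 1148 u [-73.4 -67.9  -7.4  66.7  72.9] v [41.8 43.4 59.6 75.3 77.1] z [135.2 139.6 143.3]
((0.388427734375, 59.219486236572266), (36.13014221191406, 150.0758819580078), 89.21924591064453)
top lid 5243 u [-68.  -62.2   5.6  89.2  94.4] v [-98.1 -91.4 -18.6  91.7  98.3] z [ 94.7  98.4 102. ]
top bar@-120 129 u [19.2 20.  24.8 30.7 30.8] v [-139.8 -138.  -119.8 -102.1 -100.8] z [221.4 225.4 228.7]
top bar@-60 131 u [18.8 19.2 24.1 29.8 30.8] v [-79.8 -78.4 -60.1 -42.4 -40.6] z [221.7 225.1 228.5]
top bar@0 130 u [17.9 18.2 22.6 28.6 29.5] v [-19.1 -17.3   0.8  18.3  19.6] z [220.7 225.  228.5]
top bar@60 132 u [17.3 17.6 22.1 28.  28.8] v [40.6 42.4 59.9 77.9 79.5] z [220.9 225.3 228.4]
top bar@120 132 u [16.6 17.  21.8 27.5 28. ] v [100.7 102.3 120.5 138.  139.6] z [220.8 224.6 228.4]
bar fit [-1.29683950e-02  2.32440978e+01]
edge [[-90.0, -66.7], [-80.0, -67.6], [-70.0, -67.6
[... 1262 characters left out ...]
6 79.4] z [220.8 225.1 227.8]
scene bar@120 83 u [18.1 19.  24.9 29.5 30. ] v [100.7 101.9 119.9 138.  139.2] z [221.5 224.9 227.8]
bar fit [-1.19851354e-02  2.62017190e+01]
edge [[-90.0, -65.6], [-80.0, -64.9], [-70.0, -66.0], [-60.0, -65.4], [-50.0, -65.1], [-40.0, -65.6], [-30.0, -65.9], [-20.0, -66.0], [-10.0, -66.3], [0.0, -65.8], [10.0, -68.1], [20.0, -66.2], [30.0, -67.9]]
((495.37249755859375, -369.46868896484375), (206.23068237304688, 124.24725341796875), 80.23129272460938)
((644.6922607421875, -99.0322265625), (202.07130432128906, 181.9889373779297), 78.50264739990234)
[[0.001, -0.964, -0.267, 67.056], [1.0, 0.001, 0.0, -0.556], [0.0, -0.267, 0.964, -132.486], [0.0, 0.0, 0.0, 1.0]]
```

Emit:
send_rows(grip=[0,0,0,0,0,0,0,0,0,0], delta_pos=[[2.4,2.8,0.6],[2.4,2.8,0.6],[2.4,2.8,0.6],[2.4,2.8,0.6],[2.4,2.8,0.6],[2.4,2.8,0.6],[2.4,2.8,0.6],[2.4,2.8,0.6],[2.4,2.8,0.6],[2.4,2.8,0.6]], yaw=[0.084,0.084,0.084,0.084,0.084,0.084,0.084,0.084,0.084,0.084], squeeze=60)

```text
t: 2.3
eef_pos: [480.1, -296.3, 302.8]
tcp_rot: [0.0, 0.815, 0.579, -0.0]
wrist_force: [0.8, -0.0, 0.1]
width: 1.001
```

```bash
cat > s.py <<'E'
from h import *
s=robot.read_state(); print({k:np.round(s[k],3).tolist() for k in ("t","q","eef_pos","wrist_force","width")})
m=rot(s["tcp_rot"]).as_matrix(); print("x",m[:,0].round(3),"y",m[:,1].round(3),"z",m[:,2].round(3),"yawX deg",np.degrees(np.arctan2(m[1,0],m[0,0])).round(1),"tilt",np.degrees(np.arccos(-m[2,2])).round(1),"az",np.degrees(np.arctan2(m[1,2],m[0,2])).round(1))
E
python3 s.py
```

```text
{'t': 2.3, 'q': [0.736, 0.56, -0.44, 1.667, 0.277, 0.976, -0.136], 'eef_pos': [480.058, -296.294, 302.751], 'wrist_force': [0.819, -0.028, 0.095], 'width': 1.001}
x [ 0.329  0.945 -0.   ] y [ 0.945 -0.329  0.   ] z [ 0. -0. -1.] yawX deg 70.8 tilt 0.0 az -59.3
```

Emit:
send_rows(grip=[0,0,0,0,0,0,0,0,0,0,0,0,0,0,0,0], delta_pos=[[0.5,4.5,0],[0.5,4.5,0],[0.5,4.5,0],[0.5,4.5,0],[0.5,4.5,0],[0.5,4.5,0],[0.5,4.5,0],[0.5,4.5,0],[0.5,4.5,0],[0.3,4.1,0],[0,0,-3],[0,0,-3],[0,0,-3],[0,0,-3],[0,0,-1],[0,0,0]], yaw=[0,0,0,0,0,0,0,0,0,0,-0.01,0,0,0,0,0])

```text
t: 3.9
eef_pos: [526.6, 148.3, 171.4]
tcp_rot: [-0.0, 0.819, 0.574, -0.001]
wrist_force: [-0.6, 0.3, 0.2]
width: 1.003
```

```bash
python3 s.py
```

```text
{'t': 3.9, 'q': [-0.144, 0.705, -0.359, 1.864, 0.388, 0.644, -1.086], 'eef_pos': [526.569, 148.306, 171.356], 'wrist_force': [-0.571, 0.294, 0.163], 'width': 1.003}
x [ 0.341  0.94  -0.002] y [ 0.94  -0.341 -0.002] z [-0.002 -0.001 -1.   ] yawX deg 70.1 tilt 0.2 az -157.1
```

Emit:
send_rows(grip=[0,0,0,0,255,255,255,255,255,255,255,255,255], delta_pos=[[0.1,0,-2],[0,0,-2],[0,0,-1.1],[0,0,0],[0,0,0],[0,0,0],[0,0,0],[0,0,0],[0,0,0],[0,0,0],[0,0,0.5],[0,0,0.5],[0,0,0.5]], yaw=[0,0,0,0,0,0,0,0,0,0,0,0,0], squeeze=60)

```text
t: 5.2
eef_pos: [528.2, 148.4, 136.7]
tcp_rot: [0.0, 0.819, 0.574, -0.0]
wrist_force: [-0.3, -0.7, -2.0]
width: 0.413
```

```bash
python3 s.py
python3 - <<'E'
from h import *
s=robot.read_state();p=robot.read_camera("wrist");q=robot.read_camera("scene")
cv2.imwrite("pics/g1.png",cv2.resize(np.hstack([p["frame"],q["frame"][130:400,220:580][:, :].copy() if 0 else cv2.resize(q["frame"][150:390,260:580],(640,480))]),(800,300)))
E
```

```text
{'t': 5.2, 'q': [-0.164, 0.757, -0.325, 1.887, 0.423, 0.565, -1.116], 'eef_pos': [528.243, 148.441, 136.716], 'wrist_force': [-0.264, -0.718, -1.973], 'width': 0.413}
x [ 0.341  0.94  -0.   ] y [ 0.94  -0.341  0.   ] z [-0. -0. -1.] yawX deg 70.1 tilt 0.0 az -95.7
```

View pics/g1.png

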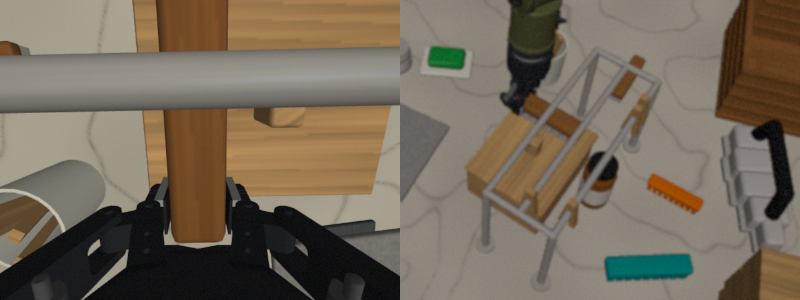

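Emit:
send_rows(grip=[255,255,255,255,255,255,255,255,255,255,255,255,255,255,255,255,255,255,255,255], delta_pos=[[-0.5,-1.3,0.1],[-0.9,-2.6,0.1],[-0.9,-2.6,0.1],[-0.9,-2.6,0.2],[-0.9,-2.6,0.2],[-0.9,-2.6,0.3],[-0.7,-2,0.3],[0.1,-3.7,0],[0.2,-3.7,0],[0.1,-3.7,0],[0.2,-3.7,0],[0.1,-3.7,0],[0.2,-3.7,0],[0.1,-3.7,0],[0.2,-3.7,0],[0.1,-3.7,0],[0.2,-3.7,0],[0.1,-2,0],[0,-1,0],[0,0,0]], yaw=[0,0,0,0,0,0,0,0.0176,0.0176,0.0176,0.0176,0.0176,0.0176,0.0176,0.0176,0.0176,0.0176,0,0,0])

```text
t: 7.3
eef_pos: [485.7, -415.9, 148.7]
tcp_rot: [-0.0, 0.766, 0.643, -0.001]
wrist_force: [-0.5, 0.7, -2.7]
width: 0.416
```

```bash
python3 s.py
python3 - <<'E'
from h import *
p=robot.read_camera("scene"); w=cloud(p).reshape(-1,3); w=w[~np.isnan(w).any(1)]
k=(abs(w[:,0]-495)<140)&(abs(w[:,1]+370)<150)&(w[:,2]>60)&(w[:,2]<175); q=w[k]; fr=p["frame"].reshape(-1,3)[~np.isnan(cloud(p).reshape(-1,3)).any(1)][k].astype(int)
b=q[(fr[:,2]-fr[:,0]>25)&(fr[:,2]<200)]; print(len(b)); u=(b[:,:2]-[495,-370])@[np.cos(np.radians(80.2)),np.sin(np.radians(80.2))]
print(cv2.minAreaRect(b[:,:2].astype(np.float32)))
for a in range(-90,90,20):
  m=(u>a)&(u<a+20)
  if m.sum()>5: print(a,np.percentile(b[m,2],[50,90]))
cv2.imwrite("pics/t1.png",p["frame"])
E
```

```text
{'t': 7.3, 'q': [0.919, 0.867, -0.537, 1.589, 0.551, 0.842, -0.013], 'eef_pos': [485.67, -415.879, 148.688], 'wrist_force': [-0.503, 0.672, -2.658], 'width': 0.416}
x [ 0.174  0.985 -0.001] y [ 0.985 -0.174 -0.001] z [-0.001 -0.    -1.   ] yawX deg 80.0 tilt 0.1 az -166.6
703
((497.6061706542969, -362.47174072265625), (141.57064819335938, 38.58623504638672), 80.21929931640625)
-70 [165.78035126 168.74251641]
-50 [166.19530881 168.72692992]
-30 [166.3773388  168.02602957]
-10 [165.33484435 168.59169591]
10 [165.62085168 168.56422983]
30 [165.41826922 168.09404815]
50 [164.92396788 167.50674916]
70 [161.27606697 166.01988574]
```

Emit:
send_rows(grip=[255,255,255,255,255,255,255,255,255,255], delta_pos=[[0,-0.1,-3],[0.1,-0.1,-3],[0,0,-3],[0,0,-1.5],[0,0,-0.6],[0,0,-0.3],[0,0,-0.2],[0,0,-0.1],[0,0,0],[0,0,0]], yaw=[0,0,0,0,0,0,0,0,0,0])

```text
t: 8.35
eef_pos: [488.5, -416.7, 33.0]
tcp_rot: [0.001, 0.765, 0.644, 0.0]
wrist_force: [0.6, 1.0, -1.8]
width: 0.409
```

```bash
python3 s.py
```

```text
{'t': 8.35, 'q': [0.871, 1.023, -0.445, 1.625, 0.656, 0.647, -0.096], 'eef_pos': [488.548, -416.704, 32.962], 'wrist_force': [0.647, 0.958, -1.845], 'width': 0.409}
x [ 0.171  0.985 -0.   ] y [ 0.985 -0.171  0.001] z [ 0.001 -0.001 -1.   ] yawX deg 80.1 tilt 0.1 az -32.6
```

Emit:
send_rows(grip=[255,255,255,255], delta_pos=[[0,0,-0.15],[0,0,-0.1],[0,0,-0.1],[0,0,0]], yaw=[0,0,0,0])

```text
t: 8.75
eef_pos: [488.2, -416.5, 29.4]
tcp_rot: [0.0, 0.765, 0.644, -0.0]
wrist_force: [-2.2, 0.4, 2.9]
width: 0.413
```

Emit:
send_rows(grip=[110,90,80,80,80,80,80,80,80,80,80,80], delta_pos=[[0,0,0],[0,0,0],[0,0,0],[0,0,0],[0,0,0.5],[0,0,1],[0,0,2],[0,0,4],[0,0,4],[0,0,4],[0,0,4],[0,0,4]], yaw=[0,0,0,0,0,0,0,0,0,0,0,0])

```text
t: 9.95
eef_pos: [488.1, -416.2, 266.6]
tcp_rot: [0.0, 0.765, 0.644, 0.0]
wrist_force: [-0.5, -0.9, -0.3]
width: 0.686
```

```bash
python3 s.py
python3 - <<'E'
from h import *
s=robot.read_state()
for n in ("top","wrist"):
    p=robot.read_camera(n); w=cloud(p,s)[np.r_[:480]]; fr=p["frame"].astype(int)
    k=(abs(w[...,0]-495)<75)&(abs(w[...,1]+370)<110)&(w[...,2]>28)&(w[...,2]<70); b=w[k]; print(n,len(b),b[:,2].mean().round(1) if len(b) else 0,np.percentile(b[:,2],[5,95]).round(1),cv2.minAreaRect(b[:,:2].astype(np.float32)))
    if n=="top": cv2.imwrite("pics/top2.png",p["frame"])
E
```

```text
{'t': 9.95, 'q': [0.95, 0.738, -0.608, 1.471, 0.453, 1.073, 0.076], 'eef_pos': [488.087, -416.17, 266.558], 'wrist_force': [-0.472, -0.902, -0.276], 'width': 0.686}
x [ 0.171  0.985 -0.   ] y [ 0.985 -0.171  0.001] z [ 0.001 -0.    -1.   ] yawX deg 80.2 tilt 0.1 az -26.3
top 1203 45.0 [30.  50.4] ((494.81231689453125, -368.9056091308594), (199.85205078125, 118.6964340209961), 80.14639282226562)
wrist 4871 40.3 [37.1 42.1] ((488.5046691894531, -367.0109558105469), (150.21096801757812, 36.043479919433594), 82.01266479492188)
```

Emit:
send_rows(grip=[0,0,0,0,0,0,0,0,0,0,0,0,0,0], delta_pos=[[1.1,2.6,1.8],[1.1,2.6,1.8],[1.1,2.6,1.8],[1.1,2.6,1.8],[1.1,2.6,1.8],[1.1,2.6,1.8],[1.1,2.6,1.8],[1.1,2.6,1.8],[1.1,2.6,1.8],[1.1,2.6,1.8],[3,-0.8,2],[3,-0.8,2],[3,-0.8,2],[3,-0.8,2]], yaw=[0.148,0.148,0.148,0.148,0.148,0.148,0.148,0.148,0.148,0.148,0,0,0,0])

```text
t: 11.45
eef_pos: [711.4, -188.0, 519.3]
tcp_rot: [0.001, 0.131, 0.991, -0.001]
wrist_force: [1.9, -0.5, 0.9]
width: 1.002
```

```bash
python3 s.py
```

```text
{'t': 11.45, 'q': [0.368, 0.848, -0.906, 0.442, 0.701, 1.98, 1.301], 'eef_pos': [711.383, -187.972, 519.29], 'wrist_force': [1.879, -0.475, 0.884], 'width': 1.002}
x [-0.966  0.259 -0.003] y [ 0.259  0.966 -0.001] z [ 0.003 -0.001 -1.   ] yawX deg 165.0 tilt 0.2 az -28.4
```

Emit:
send_rows(grip=[0,0,0,0,0,0], delta_pos=[[3,-0.8,3],[3,-0.8,3],[3,-0.8,3],[3,-0.8,3],[3,-0.8,3],[3,-0.8,3]], yaw=[0,0,0,0,0,0])

```text
t: 12.05
eef_pos: [716.6, -208.9, 532.8]
tcp_rot: [-0.006, 0.163, 0.986, 0.02]
wrist_force: [-0.0, -0.5, -0.7]
width: 0.998
```

```bash
python3 s.py
```

```text
{'t': 12.05, 'q': [0.214, 0.935, 0.421, 0.15, -0.428, 2.084, 1.505], 'eef_pos': [716.613, -208.914, 532.801], 'wrist_force': [-0.049, -0.533, -0.697], 'width': 0.998}
x [-0.947  0.322  0.018] y [0.322 0.946 0.037] z [-0.005  0.041 -0.999] yawX deg 161.2 tilt 2.4 az 96.5
```

Emit:
send_rows(grip=[0,0,0,0,0,0,0,0], delta_pos=[[2,-0.5,5],[2,-0.5,5],[2,-0.5,5],[2,-0.5,5],[2,-0.5,5],[2,-0.5,5],[2,-0.5,5],[2,-0.5,5]], yaw=[0,0,0,0,0,0,0,0])

```text
t: 12.85
eef_pos: [664.7, -184.3, 698.3]
tcp_rot: [0.114, 0.164, 0.98, 0.009]
wrist_force: [0.3, -0.2, -0.6]
width: 1.002
```

```bash
python3 s.py
```

```text
{'t': 12.85, 'q': [0.175, 0.734, 0.857, 0.136, -0.816, 2.089, 1.519], 'eef_pos': [664.68, -184.284, 698.256], 'wrist_force': [0.319, -0.238, -0.636], 'width': 1.002}
x [-0.92   0.324 -0.221] y [0.32  0.946 0.054] z [ 0.227 -0.021 -0.974] yawX deg 160.6 tilt 13.1 az -5.2
```

Emit:
send_rows(grip=[0,0,0,0,0,0,0,0], delta_pos=[[2,-0.5,5],[2,-0.5,5],[2,-0.5,5],[2,-0.5,5],[2,-0.5,5],[2,-0.5,5],[2,-0.5,5],[2,-0.5,5]], yaw=[0,0,0,0,0,0,0,0])

```text
t: 13.65
eef_pos: [598.6, -159.2, 816.6]
tcp_rot: [0.207, 0.163, 0.965, -0.0]
wrist_force: [-0.3, 0.9, 0.0]
width: 0.996
```

```bash
python3 s.py
```

```text
{'t': 13.65, 'q': [0.134, 0.567, 1.089, 0.136, -1.0, 2.089, 1.519], 'eef_pos': [598.611, -159.161, 816.575], 'wrist_force': [-0.295, 0.899, 0.012], 'width': 0.996}
x [-0.861  0.315 -0.399] y [0.316 0.947 0.067] z [ 0.399 -0.068 -0.915] yawX deg 159.9 tilt 23.9 az -9.7
```

Emit:
send_rows(grip=[0,0,0,0,0,0,0,0,0,0], delta_pos=[[2,-0.5,5],[2,-0.5,5],[2,-0.5,5],[2,-0.5,5],[2,-0.5,5],[2,-0.5,5],[2,-0.5,5],[2,-0.5,5],[2,-0.5,5],[2,-0.5,5]], yaw=[0,0,0,0,0,0,0,0,0,0])

```text
t: 14.65
eef_pos: [517.2, -131.6, 912.8]
tcp_rot: [0.287, 0.162, 0.944, -0.01]
wrist_force: [-0.0, -0.1, -0.2]
width: 1.001
```

```bash
python3 s.py
```

```text
{'t': 14.65, 'q': [0.067, 0.403, 1.162, 0.136, -1.0, 2.089, 1.507], 'eef_pos': [517.157, -131.638, 912.766], 'wrist_force': [-0.041, -0.063, -0.211], 'width': 1.001}
x [-0.782  0.301 -0.545] y [0.312 0.947 0.075] z [ 0.539 -0.111 -0.835] yawX deg 159.0 tilt 33.4 az -11.7
```

Emit:
send_rows(grip=[0,0,0,0,0,0,0,0,0,0], delta_pos=[[0,0,0],[0,0,0],[0,0,0],[0,0,0],[0,0,0],[0,0,0],[2,-0.5,5],[2,-0.5,5],[2,-0.5,5],[2,-0.5,5]], yaw=[0.14,0.14,0.14,0.14,0.14,0,0,0,0,0])

```text
t: 15.65
eef_pos: [501.5, -109.9, 925.7]
tcp_rot: [0.324, -0.162, 0.928, 0.08]
wrist_force: [0.4, -0.4, -0.0]
width: 1.0
```

```bash
python3 s.py
```

```text
{'t': 15.65, 'q': [0.369, 0.383, 0.507, 0.135, -1.0, 2.089, 1.959], 'eef_pos': [501.514, -109.882, 925.667], 'wrist_force': [0.359, -0.431, -0.034], 'width': 1.0}
x [-0.737 -0.248 -0.628] y [-0.353  0.935  0.044] z [ 0.576  0.255 -0.777] yawX deg -161.4 tilt 39.0 az 23.8
```

Emit:
send_rows(grip=[0,0,0,0], delta_pos=[[2,-0.5,5],[2,-0.5,5],[2,-0.5,5],[2,-0.5,5]], yaw=[0,0,0,0])

```text
t: 16.05
eef_pos: [475.0, -97.4, 949.6]
tcp_rot: [0.343, -0.157, 0.923, 0.076]
wrist_force: [0.2, -0.4, 0.3]
width: 0.996
```

```bash
python3 s.py
```

```text
{'t': 16.05, 'q': [0.37, 0.335, 0.498, 0.135, -1.0, 2.089, 1.932], 'eef_pos': [475.022, -97.354, 949.633], 'wrist_force': [0.18, -0.448, 0.277], 'width': 0.996}
x [-0.715 -0.238 -0.657] y [-0.342  0.939  0.033] z [ 0.609  0.249 -0.753] yawX deg -161.6 tilt 41.2 az 22.2
```

Emit:
send_rows(grip=[0,0,0,0,0,0,0], delta_pos=[[0.6,0.6,-4.5],[0.6,0.6,-4.5],[0.6,0.6,-4.5],[0.6,0.6,-4.5],[0.6,0.6,-4.5],[0.6,0.6,-4.5],[0.6,0.6,-4.5]], yaw=[0.05,0.05,0.05,0.05,0.05,0.05,0.05])

```text
t: 16.75
eef_pos: [517.7, -56.5, 714.4]
tcp_rot: [0.329, -0.277, 0.894, 0.128]
wrist_force: [0.6, 0.7, -0.9]
width: 0.998
```

```bash
python3 s.py
```

```text
{'t': 16.75, 'q': [0.019, 0.096, 0.426, 1.343, -0.686, 1.384, 2.625], 'eef_pos': [517.674, -56.519, 714.443], 'wrist_force': [0.614, 0.74, -0.854], 'width': 0.998}
x [-0.631 -0.41  -0.658] y [-0.579  0.814  0.048] z [ 0.516  0.411 -0.751] yawX deg -147.0 tilt 41.3 az 38.5
```

Emit:
send_rows(grip=[0,0,0,0,0,0,0,0,0,0], delta_pos=[[0.3,1,-4],[0.3,1,-4],[0.3,1,-4],[0.3,1,-4],[0.3,1,-4],[0.3,1,-4],[0.3,1,-4],[0.3,1,-4],[0.3,1,-4],[0.3,1,-2]], yaw=[0,0,0,0,0,0,0,0,0,0])

```text
t: 17.75
eef_pos: [545.9, 20.7, 399.5]
tcp_rot: [0.327, -0.272, 0.896, 0.127]
wrist_force: [0.0, -0.7, 0.5]
width: 1.002
```

```bash
python3 s.py
```

```text
{'t': 17.75, 'q': [0.835, 0.377, -0.926, 2.069, -0.49, 0.296, 2.624], 'eef_pos': [545.889, 20.704, 399.534], 'wrist_force': [0.043, -0.749, 0.481], 'width': 1.002}
x [-0.638 -0.404 -0.656] y [-0.57  0.82  0.05] z [ 0.518  0.405 -0.753] yawX deg -147.7 tilt 41.1 az 38.1
```

Emit:
send_rows(grip=[0,0,0,0,0,0,0,0], delta_pos=[[0.2,1,-1.5],[0.2,1,-1.5],[0.2,1,-1.5],[0.2,1,-1.5],[0.2,1,-1.5],[0.2,1,-1.5],[0.2,1,-1.5],[0.2,0.5,-1.5]], yaw=[0.08,0.08,0.08,0.08,0.08,0.08,0.08,0])

```text
t: 18.55
eef_pos: [565.5, 95.9, 282.3]
tcp_rot: [0.283, -0.509, 0.785, 0.212]
wrist_force: [-0.2, 1.0, 0.7]
width: 1.004
```

```bash
python3 s.py
```

```text
{'t': 18.55, 'q': [0.722, 0.792, -1.056, 1.947, 0.038, 0.396, 2.635], 'eef_pos': [565.45, 95.852, 282.289], 'wrist_force': [-0.222, 0.961, 0.664], 'width': 1.004}
x [-0.322 -0.679 -0.66 ] y [-0.919  0.392  0.046] z [ 0.227  0.621 -0.75 ] yawX deg -115.4 tilt 41.4 az 69.9
```

Emit:
send_rows(grip=[0,0,0,0], delta_pos=[[0.5,0,-2.4],[0.5,0,-2.4],[0,0,0],[0,0,0]], yaw=[0.035,0.035,0,0])

```text
t: 18.95
eef_pos: [573.7, 96.2, 235.4]
tcp_rot: [0.274, -0.536, 0.767, 0.222]
wrist_force: [-0.8, 0.3, 1.1]
width: 0.998
```

```bash
python3 s.py
cat > w.py <<'E'
from h import *
import sys
s=robot.read_state();p=robot.read_camera("wrist");w=cloud(p,s);cv2.imwrite("pics/%s.png"%sys.argv[1],p["frame"])
th=np.deg2rad(70.5); X=np.array([np.cos(th),np.sin(th)]); Y=np.array([-X[1],X[0]]); O=np.array([598,173.])
u=(w[...,:2]-O)@X; v=(w[...,:2]-O)@Y; z=w[...,2]
def rep(n,k): print(n,k.sum(),*[np.percentile(a[k],[2,50,98]).round(1) for a in (u,v,z)]) if k.sum()>5 else print(n,0)
rep("handle",(abs(u-13)<35)&(abs(v)<30)&(z>112)&(z<150)); rep("lid",(abs(u-13)<95)&(abs(v)<110)&(z>85)&(z<106)); rep("bar",(abs(u-24)<30)&(abs(v)<100)&(z>195)&(z<240))
m=rot(s["tcp_rot"]).as_matrix(); g=np.array(s["eef_pos"])-8*m[:,2]; print("grasp uvz",((g[:2]-O)@X).round(1),((g[:2]-O)@Y).round(1),g[2].round(1))
E
python3 w.py w1
```

```text
{'t': 18.95, 'q': [0.696, 0.899, -1.042, 1.922, 0.153, 0.397, 2.638], 'eef_pos': [573.689, 96.215, 235.378], 'wrist_force': [-0.799, 0.344, 1.081], 'width': 0.998}
x [-0.275 -0.7   -0.659] y [-0.944  0.327  0.047] z [ 0.183  0.635 -0.751] yawX deg -111.5 tilt 41.3 az 74.0
handle 1172 [-0.7  1.1 22.3] [-7.   3.4 14. ] [113.  134.8 141.7]
lid 30542 [-69.  -23.1  88.6] [-92.    1.5  98.4] [ 87.6  99.2 100.2]
bar 3596 [17.4 19.8 24.9] [-71.2  -1.7  69. ] [216.3 223.  227.2]
grasp uvz -85.8 -3.0 241.4
```

View pics/w1.png

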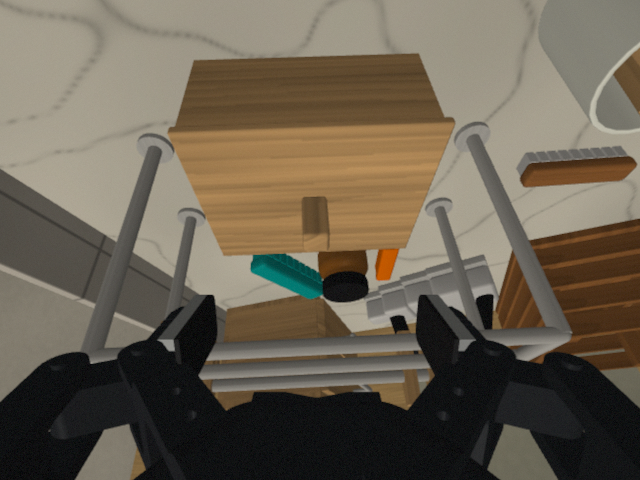

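Emit:
send_rows(grip=[0,0,0,0,0,0,0,0,0], delta_pos=[[0.4,1.3,-1.5],[0.4,1.3,-1.5],[0.4,1.3,-1.5],[0.4,1.3,-1.5],[0.4,1.3,-1.5],[0.4,1.3,-1.5],[0.3,0.9,-1.2],[0.2,0.7,-0.8],[0,0,0]], yaw=[0,0,0,0,0,0,0,0,0])

```text
t: 19.9
eef_pos: [602.5, 190.9, 125.2]
tcp_rot: [0.274, -0.537, 0.766, 0.222]
wrist_force: [-0.2, -0.1, -0.1]
width: 1.0
```

```bash
python3 s.py; python3 w.py w2
```

```text
{'t': 19.9, 'q': [0.416, 1.047, -0.852, 1.919, 0.2, 0.125, 2.587], 'eef_pos': [602.499, 190.937, 125.152], 'wrist_force': [-0.22, -0.097, -0.079], 'width': 1.0}
x [-0.273 -0.701 -0.659] y [-0.945  0.325  0.046] z [ 0.182  0.635 -0.751] yawX deg -111.3 tilt 41.3 az 74.0
handle 4802 [-0.9  0.6 20.2] [-7.2  3.1 13.5] [112.8 131.  141.2]
lid 124318 [-69.3 -40.6  73.4] [-89.5   2.   96.2] [ 87.5  99.  100. ]
bar 0
grasp uvz 13.1 1.4 131.2
```

View pics/w2.png

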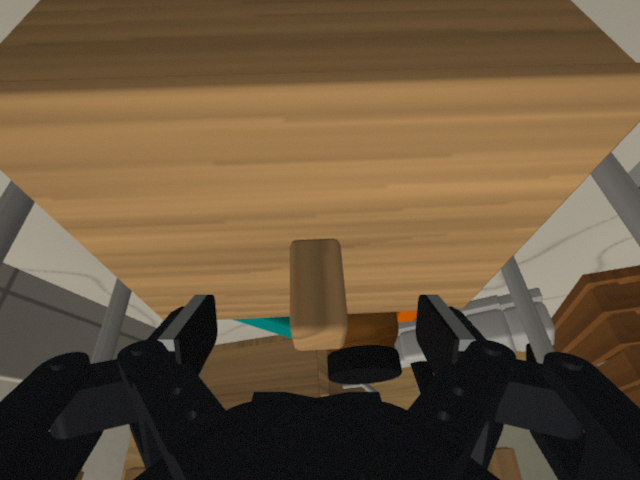

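Emit:
send_rows(grip=[0,0,200,255,255,255,255,255,255], delta_pos=[[0,0,-0.4],[0,0,0],[0,0,0],[0,0,0],[0,0,0],[0,0,0],[0,0,0],[0,0,0],[0,0,0]], yaw=[0,0,0,0,0,0,0,0,0], squeeze=90)

```text
t: 20.85
eef_pos: [603.1, 190.4, 122.4]
tcp_rot: [0.275, -0.537, 0.766, 0.221]
wrist_force: [-3.4, -2.8, 6.7]
width: 0.244
```

```bash
python3 s.py
```

```text
{'t': 20.85, 'q': [0.416, 1.052, -0.85, 1.92, 0.204, 0.119, 2.588], 'eef_pos': [603.088, 190.394, 122.426], 'wrist_force': [-3.428, -2.848, 6.652], 'width': 0.244}
x [-0.271 -0.701 -0.66 ] y [-0.945  0.325  0.043] z [ 0.184  0.635 -0.75 ] yawX deg -111.2 tilt 41.4 az 73.8
```

Emit:
send_rows(grip=[255,255,255,255,255,255,255], delta_pos=[[0,0,0.2],[0,0,0.3],[0,0,0.3],[0,0,0.4],[0,0,0.4],[0,0,0],[0,0,0]], yaw=[0,0,0,0,0,0,0])

```text
t: 21.55
eef_pos: [602.8, 190.0, 137.2]
tcp_rot: [0.274, -0.537, 0.767, 0.222]
wrist_force: [-0.4, 0.4, -3.3]
width: 0.241
```

```bash
python3 s.py
cat > f.py <<'E'
from h import *
import sys
th=np.deg2rad(70.5); X=np.array([np.cos(th),np.sin(th)]); Y=np.array([-X[1],X[0]]); O=np.array([598,173.])
for n in ("top","scene"):
    p=robot.read_camera(n); w=cloud(p).reshape(-1,3); w=w[~np.isnan(w).any(1)]
    u=(w[:,:2]-O)@X; v=(w[:,:2]-O)@Y; z=w[:,2]
    k=(abs(u-13)<75)&(abs(v)<90)&(z>95)&(z<130)
    A=np.c_[u,v,np.ones(len(u))][k]; zz=z[k]
    for _ in range(4):
        c=np.linalg.lstsq(A,zz,rcond=None)[0]; r=abs(A@c-zz)<5; A,zz=A[r],zz[r]
    print(n,len(zz),"lid plane du,dv slope",c[:2].round(3),"z at centre",(c@[13,0,1]).round(1))
E
python3 f.py
```

```text
{'t': 21.55, 'q': [0.423, 1.028, -0.864, 1.917, 0.194, 0.145, 2.579], 'eef_pos': [602.755, 190.009, 137.207], 'wrist_force': [-0.378, 0.355, -3.313], 'width': 0.241}
x [-0.274 -0.701 -0.658] y [-0.944  0.326  0.046] z [ 0.183  0.634 -0.751] yawX deg -111.3 tilt 41.3 az 73.9
top 3349 lid plane du,dv slope [0.001 0.018] z at centre 114.0
scene 2731 lid plane du,dv slope [-0.003  0.02 ] z at centre 113.7
```

Emit:
send_rows(grip=[255,255,255,255,255,255,255,255,255,255,255,255], delta_pos=[[-0.3,-0.9,0],[-0.6,-1.7,0],[-0.6,-1.7,0],[-0.6,-1.7,0],[-0.6,-1.7,0.1],[-0.6,-1.7,0.1],[-0.6,-1.7,0.1],[-0.6,-1.7,0.2],[-0.6,-1.7,0.2],[-0.6,-1.7,0.2],[-0.6,-1.7,0.2],[-0.3,-0.9,0]], yaw=[0,0,0,-0.02,-0.04,-0.06,-0.06,-0.06,-0.06,-0.06,-0.06,-0.03])

```text
t: 22.85
eef_pos: [553.6, 44.6, 143.8]
tcp_rot: [0.289, -0.43, 0.834, 0.189]
wrist_force: [-0.0, -1.2, -3.9]
width: 0.243
```

```bash
python3 s.py
```

```text
{'t': 22.85, 'q': [0.723, 0.986, -0.906, 2.129, 1.495, 0.051, 1.239], 'eef_pos': [553.595, 44.563, 143.782], 'wrist_force': [-0.009, -1.19, -3.905], 'width': 0.243}
x [-0.464 -0.608 -0.645] y [-0.827  0.559  0.068] z [ 0.319  0.564 -0.761] yawX deg -127.3 tilt 40.4 az 60.5
```

Emit:
send_rows(grip=[255,255,255,255,255,255,255,255], delta_pos=[[0.8,-0.8,0.6],[0.8,-1.2,0.6],[0.8,-1.2,0.6],[0.8,-1.2,0.6],[0.8,-1.2,0.6],[0.8,-1.2,0],[0.8,-1.2,0],[0.8,-1.2,0]], yaw=[-0.05,-0.1,-0.1,-0.1,-0.1,-0.1,-0.1,-0.1])

```text
t: 23.65
eef_pos: [617.5, -47.9, 173.6]
tcp_rot: [0.338, -0.093, 0.934, 0.07]
wrist_force: [-0.1, 0.6, -3.0]
width: 0.241
```

```bash
python3 s.py
```

```text
{'t': 23.65, 'q': [0.864, 1.16, -1.391, 2.222, 2.086, 0.899, 0.098], 'eef_pos': [617.464, -47.939, 173.634], 'wrist_force': [-0.081, 0.648, -3.013], 'width': 0.241}
x [-0.755 -0.126 -0.644] y [-0.221  0.973  0.067] z [ 0.618  0.193 -0.762] yawX deg -170.5 tilt 40.4 az 17.3
```

Emit:
send_rows(grip=[255,255,255,255,255,255,255], delta_pos=[[0.7,-1.2,0],[0.7,-1.2,0],[0.6,-1.1,0],[0.6,-1,0],[0.5,-0.8,0],[0,0,0],[0,0,0]], yaw=[-0.09,-0.09,-0.09,-0.09,-0.06,0,0])

```text
t: 24.35
eef_pos: [648.4, -99.4, 173.8]
tcp_rot: [0.345, 0.1, 0.933, -0.001]
wrist_force: [-0.2, 1.1, -3.6]
width: 0.241
```

```bash
python3 s.py
cat > l.py <<'E'
from h import *
import sys
for n in ("top","scene"):
    p=robot.read_camera(n); w=cloud(p).reshape(-1,3); f=p["frame"].reshape(-1,3).astype(int); g=~np.isnan(w).any(1); w=w[g];f=f[g]
    k=(np.hypot(w[:,0]-644,w[:,1]+100)<160)&(w[:,2]>70)&(w[:,2]<190)&(f[:,2]-f[:,0]>30)
    q=w[k]; med=np.median(q[:,2]); q=q[abs(q[:,2]-med)<12]
    A=np.c_[q[:,:2]-[644,-100],np.ones(len(q))]; c=np.linalg.lstsq(A,q[:,2],rcond=None)[0]
    print(n,len(q),"plane",c.round(3),cv2.minAreaRect(q[:,:2].astype(np.float32)))
    cv2.imwrite("pics/l_%s_%s.png"%(n,sys.argv[1]),p["frame"])
E
python3 l.py 1
```

```text
{'t': 24.35, 'q': [0.776, 1.163, -1.382, 2.179, 2.084, 1.196, -0.251], 'eef_pos': [648.414, -99.352, 173.801], 'wrist_force': [-0.185, 1.05, -3.618], 'width': 0.241}
x [-0.742  0.187 -0.644] y [0.188 0.98  0.067] z [ 0.644 -0.072 -0.762] yawX deg 165.9 tilt 40.4 az -6.4
top 5279 plane [-9.00000e-03  4.40000e-02  1.50742e+02] ((646.1827392578125, -99.05205535888672), (200.4715118408203, 164.87136840820312), 79.35092163085938)
scene 4474 plane [-1.00000e-02  4.30000e-02  1.50485e+02] ((646.5397338867188, -98.8235855102539), (203.6162109375, 166.60511779785156), 79.4344482421875)
```

Emit:
send_rows(grip=[255,255,255,255,255,255,255,255], delta_pos=[[0,0,-1],[-0.1,0,-1.7],[0,0,-1.7],[0,0,-1],[0,0,-0.6],[0,0,-0.3],[0,0,0],[0,0,0]], yaw=[0,0,0,0,0,0,0,0])

```text
t: 25.25
eef_pos: [648.4, -99.1, 112.0]
tcp_rot: [0.346, 0.101, 0.933, -0.002]
wrist_force: [0.5, 0.3, -3.1]
width: 0.244
```

```bash
python3 s.py; python3 l.py 2
```

```text
{'t': 25.25, 'q': [0.751, 1.285, -1.319, 2.198, 2.227, 1.253, -0.301], 'eef_pos': [648.395, -99.143, 112.045], 'wrist_force': [0.531, 0.309, -3.1], 'width': 0.244}
x [-0.74   0.187 -0.646] y [0.189 0.98  0.067] z [ 0.645 -0.073 -0.76 ] yawX deg 165.8 tilt 40.5 az -6.4
top 4750 plane [-6.0000e-03  4.4000e-02  8.9006e+01] ((646.482177734375, -98.65396118164062), (200.12295532226562, 165.12417602539062), 79.49533081054688)
scene 4150 plane [-9.0000e-03  4.3000e-02  8.8766e+01] ((647.6608276367188, -97.76927185058594), (200.9008331298828, 165.20513916015625), 79.2938003540039)
```

Emit:
send_rows(grip=[255,255,255,255,255,255], delta_pos=[[0,0,-0.3],[0,0,-0.2],[0,0,-0.1],[0,0,-0.1],[0,0,0],[0,0,0]], yaw=[0,0,0,0,0,0])

```text
t: 25.95
eef_pos: [648.4, -99.1, 105.2]
tcp_rot: [0.346, 0.101, 0.933, -0.002]
wrist_force: [-3.2, 0.4, 3.1]
width: 0.244
```

Contact just reached on the low edge. Continue gently with a low squeeze to let it settle flat.

Emit:
send_rows(grip=[255,255,255,255,255,255], delta_pos=[[0,0,0],[0,0,-0.1],[0,0,-0.1],[0,0,-0.1],[0,0,0],[0,0,0]], yaw=[0,0,0,0,0,0], squeeze=20)

```text
t: 26.55
eef_pos: [648.9, -98.6, 104.0]
tcp_rot: [0.348, 0.1, 0.932, -0.002]
wrist_force: [-8.5, 1.9, 13.3]
width: 0.242
```

```bash
python3 s.py; python3 l.py 3
```

```text
{'t': 26.55, 'q': [0.748, 1.303, -1.311, 2.2, 2.251, 1.262, -0.306], 'eef_pos': [648.867, -98.606, 104.037], 'wrist_force': [-8.485, 1.928, 13.257], 'width': 0.242}
x [-0.738  0.185 -0.649] y [0.187 0.98  0.067] z [ 0.648 -0.072 -0.758] yawX deg 165.9 tilt 40.7 az -6.4
top 4737 plane [5.0000e-03 2.9000e-02 8.0973e+01] ((647.3683471679688, -98.48715209960938), (200.02452087402344, 165.8499755859375), 79.08663177490234)
scene 4123 plane [3.0000e-03 2.8000e-02 8.0708e+01] ((647.484130859375, -97.539306640625), (202.8423614501953, 166.47158813476562), 79.30378723144531)
```

Emit:
send_rows(grip=[255,255,255,180,170,160,140,100,60,60], delta_pos=[[0,0,-0.1],[0,0,-0.1],[0,0,0],[0,0,0],[0,0,0],[0,0,0],[0,0,0],[0,0,0],[0,0,0],[0,0,0]], yaw=[0,0,0,0,0,0,0,0,0,0])

```text
t: 27.65
eef_pos: [648.0, -99.3, 99.2]
tcp_rot: [0.345, 0.101, 0.933, -0.002]
wrist_force: [0.1, -0.1, -0.7]
width: 0.764
```

```bash
python3 s.py; python3 l.py 4
```

```text
{'t': 27.65, 'q': [0.747, 1.309, -1.306, 2.199, 2.253, 1.262, -0.307], 'eef_pos': [647.997, -99.257, 99.17], 'wrist_force': [0.075, -0.063, -0.652], 'width': 0.764}
x [-0.741  0.187 -0.645] y [0.19  0.98  0.067] z [ 0.644 -0.073 -0.761] yawX deg 165.8 tilt 40.4 az -6.5
top 4652 plane [1.0000e-03 0.0000e+00 7.8609e+01] ((647.1484375, -98.91862487792969), (200.80271911621094, 164.5497589111328), 79.3434066772461)
scene 4112 plane [-1.0000e-03 -1.0000e-03  7.8342e+01] ((648.4371337890625, -97.8313217163086), (202.04612731933594, 164.77552795410156), 79.47705841064453)
```

Lid is flat. Withdrawing along the tool axis, fully open.

Emit:
send_rows(grip=[60,60,60,60,60,60,60,60,60,60,60,60], delta_pos=[[-0.6,0.1,0.8],[-1.3,0.1,1.5],[-1.3,0.1,1.5],[-1.3,0.2,1.6],[-1.3,0.1,1.6],[-1.3,0.1,1.6],[-0.5,0,3],[0,0,4],[0,0,4],[0,0,2],[0,0,0],[0,0,0]], yaw=[0,0,0,0,0,0,0,0,0,0,0,0])

```text
t: 28.95
eef_pos: [571.3, -92.5, 315.4]
tcp_rot: [0.346, 0.101, 0.933, -0.002]
wrist_force: [-0.0, -1.3, -0.7]
width: 0.764
```

```bash
python3 s.py; python3 l.py 5
python3 - <<'E'
import cv2,numpy as np
from h import *
cv2.imwrite("pics/fin.png",np.hstack([cv2.resize(cv2.imread("pics/l_%s_5.png"%n),(400,300)) for n in("scene","top")]))
p=robot.read_camera("top")
for t in "box soap detergent pegpot softener tin brush".split(): print(t,[(np.round(d["point"]).tolist(),round(d["confidence"],2)) for d in robot.look_for(t,p)][:4])
w=cloud(p); fr=p["frame"].astype(int)
k=(abs(w[...,0]-495)<65)&(abs(w[...,1]+370)<110)&(w[...,2]>32)&(w[...,2]<70); b=w[k]; print(np.percentile(b[:,2],[5,50,95]),cv2.minAreaRect(b[:,:2].astype(np.float32)))
E
```

```text
{'t': 28.95, 'q': [0.903, 0.739, -1.438, 2.254, 1.775, 0.925, -0.252], 'eef_pos': [571.282, -92.507, 315.351], 'wrist_force': [-0.007, -1.305, -0.667], 'width': 0.764}
x [-0.741  0.186 -0.645] y [0.19  0.98  0.065] z [ 0.644 -0.074 -0.761] yawX deg 165.9 tilt 40.4 az -6.6
top 5686 plane [ 1.0000e-03 -0.0000e+00  7.8568e+01] ((647.2818603515625, -98.59515380859375), (200.0514678955078, 164.37747192382812), 79.38020324707031)
scene 4958 plane [ 0.0000e+00 -1.0000e-03  7.8408e+01] ((647.8652954101562, -98.69097900390625), (203.6084747314453, 166.8887481689453), 79.66165924072266)
box [([608.0, 179.0, 54.0], 0.69), ([499.0, -366.0, 45.0], 0.36)]
soap [([391.0, -41.0, 31.0], 0.85), ([350.0, 157.0, 56.0], 0.7), ([677.0, -313.0, 100.0], 0.67), ([495.0, -362.0, 46.0], 0.34)]
detergent [([350.0, 161.0, 56.0], 0.32)]
pegpot [([351.0, 157.0, 55.0], 0.75)]
softener [([604.0, 306.0, 128.0], 0.6)]
tin []
brush [([496.0, -365.0, 48.0], 0.97), ([718.0, 427.0, 40.0], 0.9), ([324.0, 328.0, 34.0], 0.66), ([568.0, 464.0, 27.0], 0.56)]
[40.62365492 46.51137803 50.73348959] ((498.9219665527344, -358.628173828125), (174.1294708251953, 36.45783996582031), 81.73908996582031)
```

View pics/fin.png

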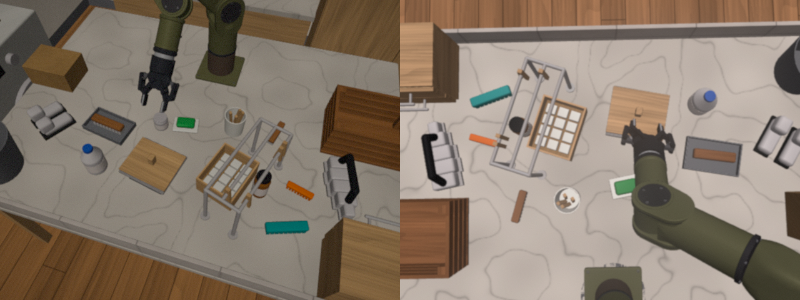

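```bash
python3 -c "
from station import robot
print(robot.finish_job())"
```

```text
the job is handed in; nothing more can be done
None
```

The brush is in the tray and the lid is on the stand. I handed the job in at about 29 s of the 67 s allowed.

- **Brush:** I took it by its front end with the tool pointing straight down rather than tilted, because that end clears the rack's bars. It lies bristles down in the tray, centred to within a few millimetres. The last check put its top at about 46.5 mm; flat on the tray floor it should be 47 mm.
- **Tilt:** The moves only offered shifts and a turn about the vertical, so I got the tilt by pushing the arm against the edge of its reach until the tool leaned about 40 degrees. It kept that lean from then on.
- **Lid:** I gripped it by the handle, brought it out below the bars and lowered it onto the stand. It lies flat with the handle up, 3–4 mm from the middle of the deck. It came in about 2.5 degrees off level, so one edge touched first. I eased the grip and pressed lightly, about 13 N at the readings I took, until it settled.
- **Everything else:** In the last pictures the box and the other things stand where they were, judged by eye, with the gripper clear of everything. The top camera's network did not find the tin, and its only detergent report was a weak one on the pegpot. Both show in their places in the scene picture.
- **One disagreement:** Just after the brush was laid down, the wrist camera read its top about 6 mm lower than the fixed cameras. I put that down to the wrist camera's calibration.

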